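# Wedge the parcel gate shut

### The job

The low parcel gate on the packing table swings loose. Take the tapered wooden wedge by its heel and, from the robot's side, drive its thin end square under the outer half of the gate, so that the gate is pressed shut against its stop post and the wedge jams firmly beneath it; then let go. Leave the flat wooden strip where it lies.

Things in the scene. Friction and masses are not known exactly. Their poses are not given: they have to be found in the camera images.
- wedge_heel (a point): Loose plain wooden wedge, 144x30 mm, about 0.1 kg, flat on the table. Heel block 44 long, 30 wide, 40 high: grip it across the 30 mm. Taper 100 mm long from the heel's front, 24 mm high there, 4 mm at the thin end (slope 1 in 5). Point: the heel's centre, 20 mm up; x along the wedge to the thin end, 122 mm away; z up.
- gate: Grey, light-weight swinging panel, 18 mm thick, 14 to 104 mm above the table, 13 to 226 mm from its hinge. Origin: hinge axis at table height; y to the free end. Starts ajar 0.05-0.2 rad to the robot's side; the wedge pushes it shut. The taper meets the shut gate with the heel's centre 81 mm before its mid-plane; 10 mm further (12-18 N) lifts it 2 mm, up against a spring, and jams.
- gate_frame: Fixed dark steel frame: hinge post 124 mm high and, behind the gate's free end, a stop post 87 mm high with a foot, from 199 mm off the hinge; clear table between. Origin: hinge axis at table height. y: along the mid-plane of the shut gate to its free end; x: square through it, away from the robot, the way the wedge is driven; z up.
- strip_mid (a point): Flat loose strip of the same wood, 144x30x10 mm, no heel or taper, too thin to jam under the gate: leave it alone. Point: its centre, 5 mm up; x along its length.
Mind the look-alikes: they are no part of the job. There is more than one size of the part that bears wedge_heel; the job needs the larger.

How it is judged:
At the end, for the whole second after the job is handed in: Gate shut against its stop (within 0.06 rad); wedge let go, at rest and flat (0.12 rad) on the robot's side, square to the shut gate within 0.35 rad, its heel 85 to 205 mm from the hinge along the gate, and still pressing on the gate with more than 2.5 N (contact force between wedge and gate above 2.5 N and angle between the y axis of gate and the y axis of gate_frame, either way round below 0.06 rad and angle between the x axis of wedge_heel and the x axis of gate_frame, either way round below 0.35 rad and x of wedge_heel in the frame of gate_frame below -0.03 m and y of wedge_heel in the frame of gate_frame between 0.085 and 0.205 m and angle between wedge_heel's own z axis and vertical below 0.12 rad and linear speed of wedge below 0.01 m/s); the robot touches nothing.
It fails at once if the flat wooden strip is moved by more than 30 mm (distance of strip_mid from where it was at the start of the episode above 0.03 m).
It also fails if it takes over 42 s, if anything falls off the work surface, if the arm or the gripper's body presses on something with over 40 N, if the wrist force passes 120 N, or if a joint passes its speed limit or range.

### The arm

A 7-joint arm with a two-finger parallel gripper is mounted at the origin on a cart in front of the work surface, level with it; the furniture and walls round the work are solid. World frame = base frame: x ahead of the robot, y to its left, z up, the work surface at z = 0. Lengths are in m, angles in rad, forces in N, time in s.
With the tool pointing down it reaches from about 0.425 to 0.925 m from the base axis. Payload 6.8 kg.
Tool frame: the origin (TCP) lies at the very end of the fingers, on their centre line; the grasp point (between the pads) lies 19 mm behind it (bot.grasp_offset is the distance from the TCP to the grasp point, in m); z points along the fingers, y is the direction in which the jaws open and shut (so a half turn about z gives the same grasp; the last joint's range is limited). The gripper opens to 85 mm and grips with 20 to 120 N. Pads are 22 mm wide; open, the fingers measure 114 mm over their backs; the gripper's body (76 mm by 85 mm) begins 54 mm behind the grasp point. The pads swing forward as they close: fully open they stand 13 mm farther back than shut.
Start: joints at [1.104, 0.477, 0.022, 1.555, -0.011, 1.109, -0.083], TCP at [0.237, -0.632, 0.231] pointing down, gripper open.
Joint ranges: [-2.96, 2.96], [-0.34, 2.1], [-1.41, 1.46], [0.24, 2.44], [-1.37, 4.51], [0.17, 1.92], [-2.96, 2.96]. Speed limits (rad/s): [2.39, 2.39, 3.14, 3.14, 3.14, 3.14, 3.14].

### API

Orientations are given as a unit quaternion [w, x, y, z].
In Python, from station import monitor, cams, bot, finder gives the robot as it stands.
- The arm moves only by the tool jog_arm, never from a script. Its argument "plan" is a list of rows, each an object of numbers: "x", "y", "z": the shift along the tool's x, y, z as a fraction of full scale; "wx", "wy", "wz": the turn, a rotation vector about the tool's x, y, z as a fraction of full scale. A call has 1 to 12 rows; each row is the pose to reach, as a shift and turn from the pose measured when the call began, along the tool's axes at that moment, turning the shorter way round; what a row does not reach only later rows make up. Full scale, the value 1, is 20 cm for a shift and 180 degrees for a turn. A row lasts 1/12 s, in which the tool goes at most 41.7 mm and 7.16 degrees, less where a joint would pass 70% of its speed; a pose out of reach is approached as far as the arm can. A call with a number of a shift or a turn outside -1 to 1 is refused whole. A call with a gripper value outside its range is refused whole. "hand" is the opening, from -1 (shut) to 1 (fully open), set as the call begins (left out, the last holds). The fingers move at their own pace and stop on an object; "grip_force" is the grip in N (left out, the last holds). Time passes only in rows, so rows that repeat a pose let the fingers close. It gives the time, the measured TCP pose, the force and the opening at its end, in the units of the state.
- monitor.get_obs(): the state, without advancing time (a new reading comes with each control period).
- cams.read_camera(name): name is "scene" or "side" or "wrist"; returns the picture (480x640x3 uint8, red, green, blue); there is no depth.
- cams.get_calibration(name): a dict with "fx", "fy", "cx", "cy" (pixels), "distortion" ([k1, k2, p1, p2, k3] as OpenCV has them; the pictures are not rectified), "extrinsics" (4x4, takes a point from world to camera coordinates). Camera axes: x right, y down, z forward; pixel columns grow to the right and rows downward; lengths in m; the calibration is good to about 2 mm. A picture is of the moment at which its call begins: read the wrist's pose just before it. get_calibration takes no time and is no camera call; for the wrist camera it gives the pose at the moment of the call.
- bot.hand_in(): hands the job in, once; it reports no verdict.
Trained networks look in the newest picture that a camera, given by its name, has taken for a name from the list of things; names that differ only in an ending like _2 or _b are one class to them, and where a whole thing is asked for, a point or a joint stands for the part that bears it (a point fixed in the world has none). Each returns a list of dicts, best first, with "confidence" (0 to 1); they miss things now and then, are a little off and sometimes report something else, mostly with a low value. They report only what shows in the picture. A call takes as long as a camera call. They do not tell look-alikes from the thing itself.
- finder.find_in(camera, target): "bbox" ([left, top, width, height] in pixels, round what is visible of it).
- finder.place_of(camera, target): "location" ([column, row] in pixels: a listed point, or the origin of a listed thing).
The state is a dict: "t": time; "q": joint angles; "joint_vel": joint speeds; "joint_torque": joint torques, N m; "eef_pos": TCP position; "tool_rot": TCP orientation; "contact_force": force on the tool from outside, world axes, zero at the start; "torque": the same for the moment, N m; "gripper_width": opening from 0.0 (shut) to 1.0 (fully open).
Only numpy, scipy, OpenCV 4.12 (cv2) and the standard library are available. Lean on these libraries where they do the work, as an engineer would, in place of code of your own. Each camera call takes 0.05 s, during which the arm holds its last target. There are 200 camera calls.

## Working session

There is one attempt and no reset: what is moved stays moved. The work goes in short steps, Python scripts to look and compute and a tool call to move; the robot and the scene stay as the last step left them, time stands still between calls to the robot, and variables do not carry over. Pictures are saved under pics/ and viewed, about 8 in all and at most 12, crops included, and the job is handed in when it is done.

Besides the shell and the picture viewer there is one more tool, called as a command line: name --argument value ..., lists and objects as JSON in quotes. jog_arm: Moves the arm, as the interface text tells. Shift numbers are shares of 20 cm and turn numbers shares of 180 degrees, none past 1 either way. Its arguments: {"type":"object","properties":{"plan":{"type":"array","items":{"type":"object","properties":{"x":{"type":"number","minimum":-1,"maximum":1},"y":{"type":"number","minimum":-1,"maximum":1},"z":{"type":"number","minimum":-1,"maximum":1},"wx":{"type":"number","minimum":-1,"maximum":1},"wy":{"type":"number","minimum":-1,"maximum":1},"wz":{"type":"number","minimum":-1,"maximum":1}}}},"hand":{"type":"number"},"grip_force":{"type":"number"}},"required":["plan"]}

```bash
mkdir -p pics
cat > h.py <<'E'
import numpy as np, cv2
from scipy.spatial.transform import Rotation as R
from station import monitor, cams, bot, finder
def ray(cam,uv):
    c=cams.get_calibration(cam); K=np.array([[c['fx'],0,c['cx']],[0,c['fy'],c['cy']],[0,0,1]])
    E=np.array(c['extrinsics']); p=cv2.undistortPoints(np.array([[uv]],float),K,np.array(c['distortion']))[0,0]
    return -E[:3,:3].T@E[:3,3], E[:3,:3].T@np.array([p[0],p[1],1])
def onz(cam,uv,z):
    o,d=ray(cam,uv); return o+d*(z-o[2])/d[2]
def proj(cam,P):
    c=cams.get_calibration(cam); K=np.array([[c['fx'],0,c['cx']],[0,c['fy'],c['cy']],[0,0,1]])
    E=np.array(c['extrinsics']); return cv2.projectPoints(np.atleast_2d(np.array(P,float)),cv2.Rodrigues(E[:3,:3])[0],E[:3,3],K,np.array(c['distortion']))[0][:,0]
def shot(cam,name):
    im=cams.read_camera(cam); cv2.imwrite('pics/%s.png'%name,im[:,:,::-1]); return im
def tomove(pos,yaw=None):
    # fraction shifts in the tool axes for a world target
    s=monitor.get_obs(); w,x,y,z=s['tool_rot']; r=R.from_quat([x,y,z,w])
    return r.inv().apply(np.array(pos)-s['eef_pos'])/0.2
E
python3 - <<'E'
from h import *
s=monitor.get_obs(); print({k:np.round(s[k],3) for k in('t','eef_pos','tool_rot','q','gripper_width')})
for c in('scene','side'):
    shot(c,c+'0')
    for t,z in(('wedge_heel',.02),('gate',0),('gate_frame',0),('strip_mid',.005)):
        for r in finder.place_of(c,t)[:4]: print(c,t,round(r['confidence'],2),np.round(r['location']),np.round(onz(c,r['location'],z),3))
E
```

```text
{'t': np.float64(0.0), 'eef_pos': array([ 0.237, -0.631,  0.23 ]), 'tool_rot': array([-0.001,  0.984,  0.178, -0.   ]), 'q': array([ 1.104,  0.478,  0.022,  1.556, -0.011,  1.109, -0.083]), 'gripper_width': np.float64(1.001)}
scene wedge_heel 0.7 [448. 236.] [ 0.425 -0.249  0.02 ]
scene wedge_heel 0.56 [410. 253.] [ 0.447 -0.143  0.02 ]
scene gate 0.91 [324. 217.] [ 0.69  -0.134  0.   ]
scene gate_frame 0.84 [325. 218.] [ 0.683 -0.13   0.   ]
scene strip_mid 0.58 [272. 371.] [0.422 0.241 0.005]
side wedge_heel 0.93 [371. 346.] [ 0.422 -0.247  0.02 ]
side wedge_heel 0.58 [338. 305.] [ 0.45  -0.147  0.02 ]
side gate 0.93 [417. 253.] [ 0.684 -0.121  0.   ]
side gate_frame 0.72 [423. 253.] [ 0.695 -0.128  0.   ]
side strip_mid 0.76 [197. 223.] [0.42  0.251 0.005]
```

View pics/scene0.png

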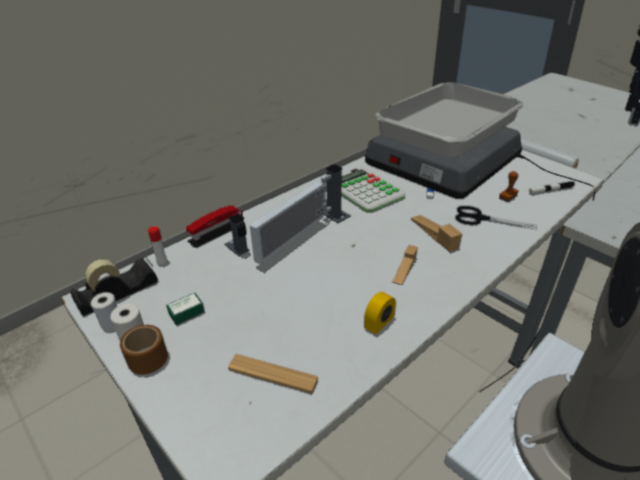

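View pics/side0.png

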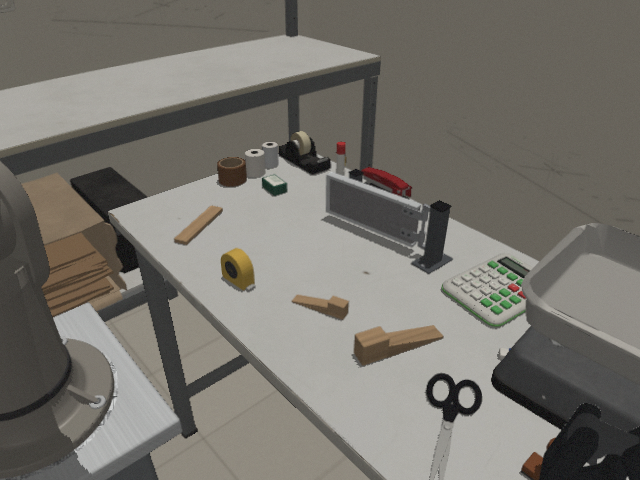

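The scene shows three look-alikes. The large wedge has its heel at scene (448,236) and side (371,346). The small wedge is at scene (410,253) and side (338,305), and the flat strip is at scene (272,371). The gate's hinge is at scene (325,217) and the stop post at (238,232). The one at (448,236) fits, because it is clearly the larger wedge. I'll confirm that in an enlarged crop.

Run:
```python
import cv2,numpy as np
a=cv2.imread('pics/scene0.png');b=cv2.imread('pics/side0.png')
f=lambda i,x,y,w,h:cv2.resize(i[y:y+h,x:x+w],(400,300),interpolation=cv2.INTER_CUBIC)
cv2.imwrite('pics/crop1.png',np.vstack([np.hstack([f(a,380,205,100,75),f(b,290,280,160,120)]),np.hstack([f(a,220,160,140,105),f(b,315,160,160,120)])]))
```

```text
(no output)
```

View pics/crop1.png

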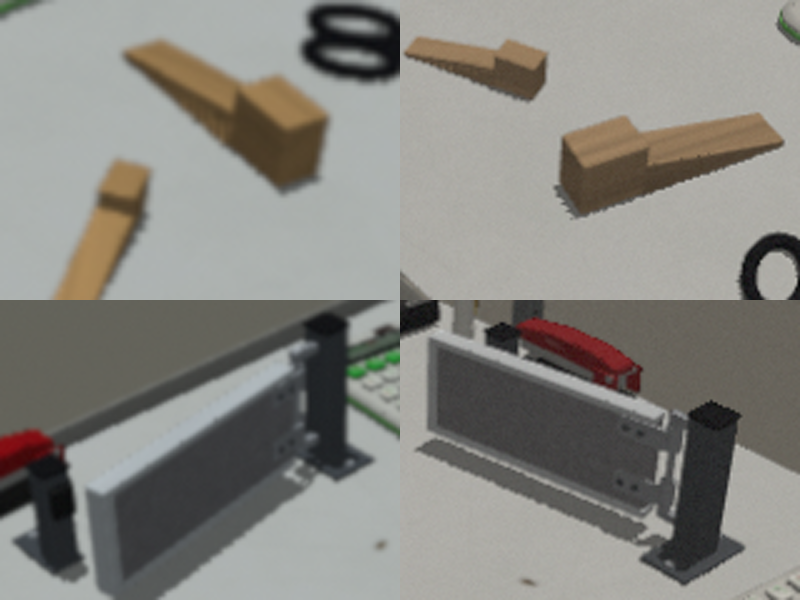

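The crop confirms it: the wedge at side (371,346) is the large one, with a tall heel and a long taper towards (438,331). The small wedge is at side (338,305). Next I triangulate the wedge and gate corners.

Run:
```python
from h import *
def tri(a,b):
    o1,d1=ray('scene',a);o2,d2=ray('side',b)
    s=np.linalg.lstsq(np.c_[d1,-d2],o2-o1,rcond=None)[0]; p,q=o1+s[0]*d1,o2+s[1]*d2
    return (p+q)/2,np.linalg.norm(p-q)
for n,a,b in(('hingepost top',(334.1,168),(440.6,205.2)),('stoppost top',(236.8,217.8),(390.8-75.6+25.6+ 0,172.8)),('stop2',(236.8,217.8),(355.8,173)),('gatefree top robot corner',(263,226),(327,175))):
    print(n,*np.round(tri(a,b)[0],3),np.round(tri(a,b)[1],3))
for c,pts in(('side',[((354.8,335.2),.04),((381.2,326.8),.04),((390,339.2),.04),((364,345),.04),((432.8,325.6),.004),((443.2,336.8),.004)]),('scene',[((439.5,227),.04),((449.5,224),.04),((461.75,233.75),.04),((452,237.5),.04),((411,218),.004),((420,215.5),.004)])):
    P=np.array([onz(c,u,z) for u,z in pts]); h=P[:4].mean(0);t=P[4:].mean(0)
    print(c,np.round(h,4),np.round(t,4),'len',np.linalg.norm((t-h)[:2]),'yaw',np.degrees(np.arctan2(*(t-h)[1::-1])))
    print(np.round(P,3).tolist())
# free end of gate, z=.104 plane
for c,pts in(('scene',[(220+90/2.857,160+188/2.857),(220+118/2.857,160+190/2.857),(220+300/2.857,160+52/2.857)]),('side',[(315+30/2.5,160+37/2.5),(315+263/2.5,160+112/2.5)])):
    print(c,[np.round(onz(c,u,.104),3).tolist() for u in pts])
print('hp',onz('scene',(334.1,168),.124),onz('side',(440.6,205.2),.124))
print('sp',onz('scene',(236.8,217.8),.087),onz('side',(355.8,173),.087))
```

```text
hingepost top 0.683 -0.159 0.122 0.002
stoppost top 0.692 0.099 0.096 0.015
stop2 0.719 0.085 0.085 0.0
gatefree top robot corner 0.633 0.083 0.107 0.003
side [ 0.4222 -0.2481  0.04  ] [ 0.5367 -0.2852  0.004 ] len 0.12035616561118444 yaw -17.9674937334127
[[0.405, -0.229, 0.04], [0.447, -0.243, 0.04], [0.437, -0.269, 0.04], [0.4, -0.252, 0.04], [0.541, -0.272, 0.004], [0.533, -0.299, 0.004]]
scene [ 0.4197 -0.2447  0.04  ] [ 0.5349 -0.2814  0.004 ] len 0.12082905173626636 yaw -17.672228547747476
[[0.444, -0.239, 0.04], [0.435, -0.264, 0.04], [0.396, -0.251, 0.04], [0.403, -0.225, 0.04], [0.539, -0.27, 0.004], [0.531, -0.293, 0.004]]
scene [[0.65, 0.097, 0.104], [0.635, 0.085, 0.104], [0.686, -0.134, 0.104]]
side [[0.64, 0.09, 0.104], [0.686, -0.114, 0.104]]
hp [ 0.67930169 -0.15513887  0.124     ] [ 0.68296182 -0.15959576  0.124     ]
sp [0.71597533 0.08695187 0.087     ] [0.71546135 0.0815164  0.087     ]
```

jog_arm --plan '[{"x": 0.77, "y": -0.74, "z": 0.1, "wz": 0.213}, {"x": 0.77, "y": -0.74, "z": 0.1, "wz": 0.213}, {"x": 0.77, "y": -0.74, "z": 0.1, "wz": 0.213}, {"x": 0.77, "y": -0.74, "z": 0.1, "wz": 0.213}, {"x": 0.77, "y": -0.74, "z": 0.1, "wz": 0.213}, {"x": 0.77, "y": -0.74, "z": 0.1, "wz": 0.213}, {"x": 0.77, "y": -0.74, "z": 0.1, "wz": 0.213}, {"x": 0.77, "y": -0.74, "z": 0.1, "wz": 0.213}]' --hand 1

```text
invalid input at $.plan[0]: expected keys x, y, z, wx, wy, wz
```

Run:
```python
from h import *
print(tomove((.421,-.2465,.18)),monitor.get_obs()['q'])
```

```text
[ 1.53811688 -1.48172325  0.25649055] [ 1.10388927  0.47702631  0.02240793  1.55544177 -0.01149877  1.10933768
 -0.08309681]
```

jog_arm --plan '[{"x": 0.77, "y": -0.74, "z": 0.1, "wx": 0, "wy": 0, "wz": 0.213}, {"x": 0.77, "y": -0.74, "z": 0.1, "wx": 0, "wy": 0, "wz": 0.213}, {"x": 0.77, "y": -0.74, "z": 0.1, "wx": 0, "wy": 0, "wz": 0.213}, {"x": 0.77, "y": -0.74, "z": 0.1, "wx": 0, "wy": 0, "wz": 0.213}, {"x": 0.77, "y": -0.74, "z": 0.1, "wx": 0, "wy": 0, "wz": 0.213}, {"x": 0.77, "y": -0.74, "z": 0.1, "wx": 0, "wy": 0, "wz": 0.213}, {"x": 0.77, "y": -0.74, "z": 0.1, "wx": 0, "wy": 0, "wz": 0.213}, {"x": 0.77, "y": -0.74, "z": 0.1, "wx": 0, "wy": 0, "wz": 0.213}]' --hand 1

```text
t: 1.17
eef_pos: [0.3296, -0.4393, 0.2116]
tool_rot: [0.0, 0.988, -0.153, 0.0]
contact_force: [-1.3, -0.8, 0.3]
gripper_width: 0.998
```

Run:
```python
from h import *
s=monitor.get_obs();w,x,y,z=s['tool_rot'];X=R.from_quat([x,y,z,w]).as_matrix()
print(tomove((.421,-.2465,.13)),s['q'],X)
```

```text
[ 0.14371743 -1.05750883  0.40760021] [ 0.74435275  0.29053707  0.08370552  1.88514086 -0.02867229  0.96637289
 -1.03742993] [[ 9.53099325e-01 -3.02657619e-01  2.06273958e-04]
 [-3.02657391e-01 -9.53099120e-01 -7.56002601e-04]
 [ 4.25409475e-04  6.58115231e-04 -9.99999693e-01]]
```

jog_arm --plan '[{"x": 0.144, "y": -1, "z": 0.4, "wx": 0, "wy": 0, "wz": 0}, {"x": 0.144, "y": -1, "z": 0.4, "wx": 0, "wy": 0, "wz": 0}, {"x": 0.144, "y": -1, "z": 0.4, "wx": 0, "wy": 0, "wz": 0}, {"x": 0.144, "y": -1, "z": 0.4, "wx": 0, "wy": 0, "wz": 0}, {"x": 0.144, "y": -1, "z": 0.4, "wx": 0, "wy": 0, "wz": 0}, {"x": 0.144, "y": -1, "z": 0.4, "wx": 0, "wy": 0, "wz": 0}, {"x": 0.144, "y": -1, "z": 0.4, "wx": 0, "wy": 0, "wz": 0}]'

```text
t: 1.75
eef_pos: [0.4184, -0.2557, 0.1305]
tool_rot: [-0.0, 0.989, -0.151, -0.001]
contact_force: [-1.2, -1.1, -0.2]
gripper_width: 1.004
```

Run:
```python
from h import *
shot('wrist','w1')
for r in finder.place_of('wrist','wedge_heel')[:3]: print(r['confidence'],r['location'],onz('wrist',r['location'],.02))
print(tomove((.421,-.2465,.006)),monitor.get_obs()['eef_pos'])
print(proj('wrist',[(.421,-.2465,.04),(.537,-.283,.004)]))
```

```text
0.96 [144.2, 226.3] [ 0.45060457 -0.15272548  0.02      ]
0.66 [306.1, 225.3] [ 0.42044616 -0.24960823  0.02      ]
[-0.00266285 -0.06805216  0.62834505] [ 0.41735569 -0.25941575  0.13169061]
[[299.4499342  235.86411842]
 [299.10652161  17.48300593]]
```

View pics/w1.png

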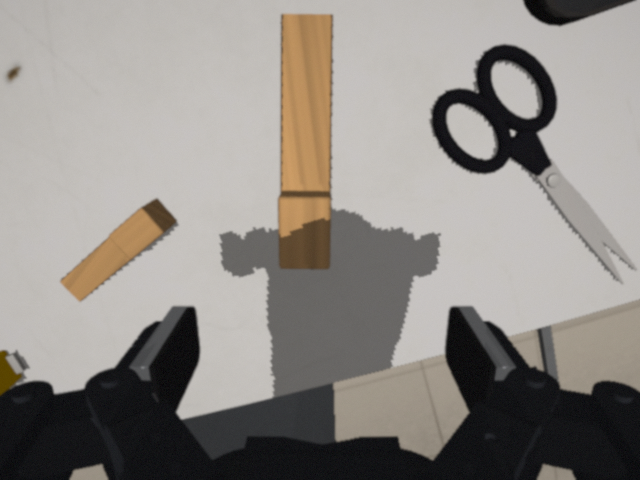

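The wrist view shows the large wedge lined up with the jaws, with its heel top at about (304,232) and its thin end at (308,14). The small wedge is clear of the fingers on the left at (120,250). Descending to grip.

jog_arm --plan '[{"x": 0, "y": -0.055, "z": 0.2, "wx": 0, "wy": 0, "wz": 0}, {"x": 0, "y": -0.055, "z": 0.4, "wx": 0, "wy": 0, "wz": 0}, {"x": 0, "y": -0.055, "z": 0.55, "wx": 0, "wy": 0, "wz": 0}, {"x": 0, "y": -0.055, "z": 0.62, "wx": 0, "wy": 0, "wz": 0}, {"x": 0, "y": -0.055, "z": 0.625, "wx": 0, "wy": 0, "wz": 0}, {"x": 0, "y": -0.055, "z": 0.625, "wx": 0, "wy": 0, "wz": 0}]'

```text
t: 2.35
eef_pos: [0.42, -0.2515, 0.0067]
tool_rot: [0.001, 0.988, -0.155, -0.0]
contact_force: [0.7, 0.6, -0.1]
gripper_width: 1.0
```

jog_arm --plan '[{"x": 0, "y": 0, "z": 0, "wx": 0, "wy": 0, "wz": 0}, {"x": 0, "y": 0, "z": 0, "wx": 0, "wy": 0, "wz": 0}, {"x": 0, "y": 0, "z": 0, "wx": 0, "wy": 0, "wz": 0}, {"x": 0, "y": 0, "z": 0, "wx": 0, "wy": 0, "wz": 0}, {"x": 0, "y": 0, "z": 0, "wx": 0, "wy": 0, "wz": 0}, {"x": 0, "y": 0, "z": 0, "wx": 0, "wy": 0, "wz": 0}, {"x": 0, "y": 0, "z": 0, "wx": 0, "wy": 0, "wz": 0}, {"x": 0, "y": 0, "z": 0, "wx": 0, "wy": 0, "wz": 0}]' --hand -1 --grip_force 60

```text
t: 3.02
eef_pos: [0.4208, -0.2515, 0.0078]
tool_rot: [0.001, 0.988, -0.155, 0.001]
contact_force: [-1.6, 0.5, 9.5]
gripper_width: 0.346
```

jog_arm --plan '[{"x": 0, "y": 0, "z": -0.2, "wx": 0, "wy": 0, "wz": 0}, {"x": 0, "y": 0, "z": -0.4, "wx": 0, "wy": 0, "wz": 0}, {"x": 0, "y": 0, "z": -0.6, "wx": 0, "wy": 0, "wz": 0}, {"x": 0, "y": 0, "z": -0.6, "wx": 0, "wy": 0, "wz": 0}, {"x": 0, "y": 0, "z": -0.6, "wx": 0, "wy": 0, "wz": 0}]'

```text
t: 3.43
eef_pos: [0.4223, -0.2519, 0.1304]
tool_rot: [0.002, 0.988, -0.155, 0.003]
contact_force: [-0.7, 0.7, -1.2]
gripper_width: 0.343
```

Run:
```python
from h import *
print('tape',onz('side',(238,288),0),onz('scene',(378,330),0),onz('scene',(380,295),.05))
print(tomove((.47,.02,.13)),monitor.get_obs()['eef_pos'],monitor.get_obs()['contact_force'])
```

```text
tape [0.36469197 0.01849019 0.        ] [0.36580158 0.05026808 0.        ] [0.38883092 0.0230675  0.05      ]
[-0.18837582 -1.3672385  -0.00394457] [ 0.42230655 -0.25188019  0.13042791] [-0.73784857  0.69460486 -1.17432343]
```

jog_arm --plan '[{"x": -0.03, "y": -0.2, "z": 0, "wx": 0, "wy": 0, "wz": -0.03}, {"x": -0.06, "y": -0.4, "z": 0, "wx": 0, "wy": 0, "wz": -0.06}, {"x": -0.09, "y": -0.6, "z": 0, "wx": 0, "wy": 0, "wz": -0.09}, {"x": -0.12, "y": -0.8, "z": 0, "wx": 0, "wy": 0, "wz": -0.098}, {"x": -0.14, "y": -1, "z": 0, "wx": 0, "wy": 0, "wz": -0.098}, {"x": -0.14, "y": -1, "z": 0, "wx": 0, "wy": 0, "wz": -0.098}, {"x": -0.14, "y": -1, "z": 0, "wx": 0, "wy": 0, "wz": -0.098}]'

```text
t: 4.02
eef_pos: [0.4562, -0.0502, 0.1285]
tool_rot: [0.002, 1.0, 0.002, 0.002]
contact_force: [-0.7, -0.9, -0.5]
gripper_width: 0.345
```

Run:
```python
from h import *
shot('wrist','w2')
for t in('gate','gate_frame'):
  for r in finder.place_of('wrist',t)[:2]: print(t,r['confidence'],r['location'],onz('wrist',r['location'],0))
print(tomove((.47,.02,.13)),monitor.get_obs()['eef_pos'],monitor.get_obs()['tool_rot'])
```

```text
[ 0.06943745 -0.37089309 -0.00825739] [ 0.45579641 -0.05412635  0.12873537] [ 0.00300405  0.99999095 -0.00217248  0.00208873]
```

View pics/w2.png

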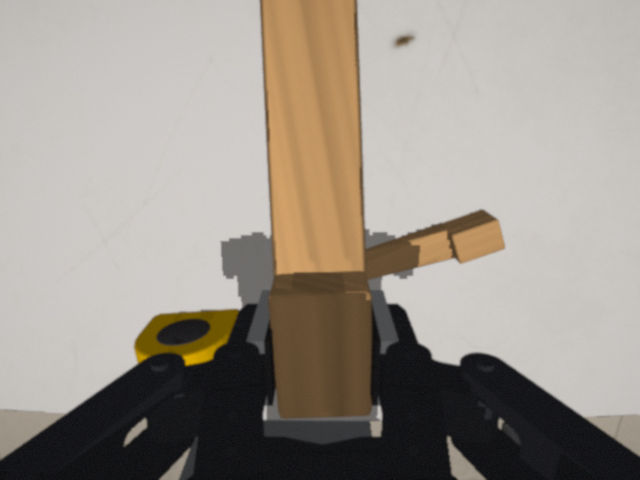

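The wrist view shows the wedge held square in the jaws, with the heel at (320,350) and the taper pointing straight up the image. The gate is out of view, so I'll rise and look down on it to get the frame's yaw.

jog_arm --plan '[{"x": 0.1, "y": -0.07, "z": -0.2, "wx": 0, "wy": 0, "wz": 0}, {"x": 0.2, "y": -0.14, "z": -0.4, "wx": 0, "wy": 0, "wz": 0}, {"x": 0.3, "y": -0.21, "z": -0.6, "wx": 0, "wy": 0, "wz": 0}, {"x": 0.4, "y": -0.28, "z": -0.8, "wx": 0, "wy": 0, "wz": 0}, {"x": 0.5, "y": -0.35, "z": -1, "wx": 0, "wy": 0, "wz": 0}, {"x": 0.5, "y": -0.35, "z": -1, "wx": 0, "wy": 0, "wz": 0}, {"x": 0.5, "y": -0.35, "z": -1, "wx": 0, "wy": 0, "wz": 0}]'

```text
t: 4.75
eef_pos: [0.5592, 0.0173, 0.3336]
tool_rot: [0.002, 1.0, -0.003, 0.007]
contact_force: [0.7, 0.3, -0.5]
gripper_width: 0.351
```

Run:
```python
from h import *
shot('wrist','w3'); import json
json.dump({k:(np.array(v).tolist()) for k,v in cams.get_calibration('wrist').items()},open('w3.json','w'))
for t in('gate','gate_frame'):
  for r in finder.place_of('wrist',t)[:2]: print(t,r['confidence'],r['location'],onz('wrist',r['location'],0))
print(monitor.get_obs()['eef_pos'],monitor.get_obs()['tool_rot'])
print(proj('wrist',[(.683,-.157,.124),(.7155,.084,.087),(.64,.09,.104)]))
```

```text
gate 0.79 [456.8, 54.3] [ 6.76936470e-01 -1.27203951e-01  5.55111512e-17]
gate_frame 0.81 [456.4, 54.9] [ 6.74341977e-01 -1.26936333e-01 -5.55111512e-17]
[0.55425746 0.01470268 0.32719352] [ 3.43165130e-03  9.99987975e-01 -3.42006594e-03  7.59470383e-04]
[[544.83129362  28.63032381]
 [234.58802734  -8.1400931 ]
 [228.15085269  87.03059066]]
```

View pics/w3.png

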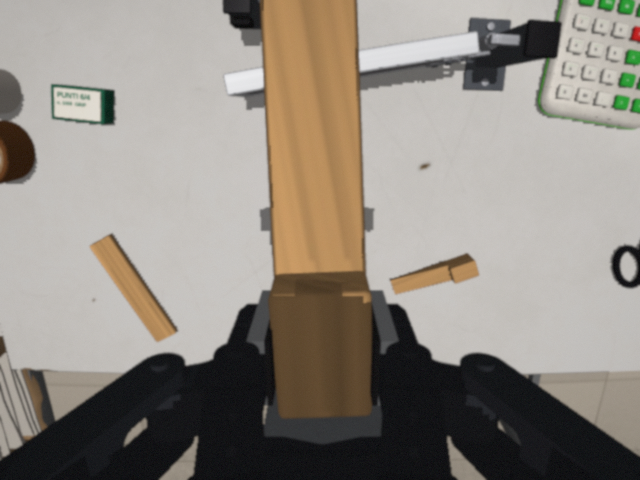

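Run:
```python
from h import *
f=lambda u,z:onz('wrist',u,z)
for n,a,b,z in(('foot left',(471,18),(463,90),.004),('foot right',(510,18),(503,91),.004),('gate top',(226,85),(478,43),.104)):
    A,B=f(a,z),f(b,z); d=A-B; print(n,np.round(A,3),np.round(B,3),'dir',np.degrees(np.arctan2(d[1],d[0])))
print('post top',f((541,39),.124),'stop post top',f((240,5),.087))
im=cv2.imread('pics/w3.png')
cv2.imwrite('pics/c3.png',np.hstack([cv2.resize(im[0:110,430:576],(400,300),interpolation=cv2.INTER_CUBIC),cv2.resize(im[0:110,200:346],(400,300),interpolation=cv2.INTER_CUBIC)]))
```

```text
foot left [ 0.71  -0.138  0.004] [ 0.639 -0.135  0.004] dir -2.64227519353248
foot right [ 0.711 -0.179  0.004] [ 0.639 -0.178  0.004] dir -0.5470833231028984
gate top [0.642 0.092 0.104] [ 0.674 -0.112  0.104] dir 98.95481730546243
post top [ 0.67539807 -0.15475847  0.124     ] stop post top [0.7053757  0.08003757 0.087     ]
```

View pics/c3.png

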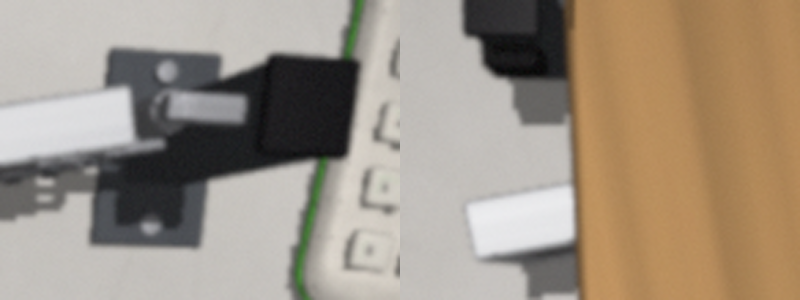

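The crop shows the hinge-post foot at about yaw -1.6°, the hinge knuckle near (0.68,-0.127) and the gate about 0.18 rad ajar. That agrees with the first estimates and the stated range. I'll lower the wedge in front of the gate's outer half.

jog_arm --plan '[{"x": -0.1, "y": -0.02, "z": 0.2, "wx": 0, "wy": 0, "wz": 0.007}, {"x": -0.2, "y": -0.04, "z": 0.4, "wx": 0, "wy": 0, "wz": 0.007}, {"x": -0.31, "y": -0.06, "z": 0.6, "wx": 0, "wy": 0, "wz": 0.007}, {"x": -0.31, "y": -0.06, "z": 0.8, "wx": 0, "wy": 0, "wz": 0.007}, {"x": -0.31, "y": -0.06, "z": 1, "wx": 0, "wy": 0, "wz": 0.007}, {"x": -0.31, "y": -0.06, "z": 1, "wx": 0, "wy": 0, "wz": 0.007}, {"x": -0.31, "y": -0.06, "z": 1, "wx": 0, "wy": 0, "wz": 0.007}]'

```text
t: 5.48
eef_pos: [0.4889, 0.0241, 0.1239]
tool_rot: [0.004, 1.0, -0.015, -0.004]
contact_force: [0.2, 0.4, -0.5]
gripper_width: 0.343
```

```bash
cat > st.py <<'E'
from h import *
import sys
P=[];Q=[];F=[]
for i in range(1):
    s=monitor.get_obs();P.append(s['eef_pos']);Q.append(s['tool_rot']);F.append(s['contact_force'])
w,x,y,z=np.mean(Q,0);M=R.from_quat([x,y,z,w]).as_matrix()
print(s['t'],'pos',np.round(np.mean(P,0),4),'F',np.round(F[-1],1),'yaw',np.degrees(np.arctan2(M[1,0],M[0,0])),'toolz',np.round(M[:,2],4))
print(tomove(eval(sys.argv[1])))
E
python3 st.py "(.494,.028,.0085)"
```

```text
5.4833 pos [0.4889 0.0241 0.1239] F [ 0.2  0.4 -0.5] yaw -1.7315709898277492 toolz [-0.0072 -0.0083 -0.9999]
[ 0.02876437 -0.02521663  0.57647871]
```

jog_arm --plan '[{"x": 0.03, "y": -0.025, "z": 0.2, "wx": 0, "wy": 0, "wz": 0}, {"x": 0.03, "y": -0.025, "z": 0.4, "wx": 0, "wy": 0, "wz": 0}, {"x": 0.03, "y": -0.025, "z": 0.5, "wx": 0, "wy": 0, "wz": 0}, {"x": 0.03, "y": -0.025, "z": 0.55, "wx": 0, "wy": 0, "wz": 0}, {"x": 0.03, "y": -0.025, "z": 0.572, "wx": 0, "wy": 0, "wz": 0}, {"x": 0.03, "y": -0.025, "z": 0.572, "wx": 0, "wy": 0, "wz": 0}, {"x": 0.03, "y": -0.025, "z": 0.572, "wx": 0, "wy": 0, "wz": 0}]'

```text
t: 6.07
eef_pos: [0.4959, 0.028, 0.0111]
tool_rot: [0.004, 1.0, -0.015, -0.002]
contact_force: [-0.1, 1.1, -0.4]
gripper_width: 0.346
```

```bash
python3 st.py "(.594,.025,.0085)"
```

```text
6.0667 pos [0.4959 0.028  0.0111] F [-0.1  1.1 -0.4] yaw -1.7594910493698908 toolz [-0.0043 -0.0081 -1.    ]
[ 4.90709294e-01 -2.35244035e-04  1.11235287e-02]
```

jog_arm --plan '[{"x": 0.0, "y": 0, "z": 0.013, "wx": 0, "wy": 0, "wz": 0}, {"x": 0.05, "y": 0, "z": 0.013, "wx": 0, "wy": 0, "wz": 0}, {"x": 0.1, "y": 0, "z": 0.013, "wx": 0, "wy": 0, "wz": 0}, {"x": 0.15, "y": 0, "z": 0.013, "wx": 0, "wy": 0, "wz": 0}, {"x": 0.2, "y": 0, "z": 0.013, "wx": 0, "wy": 0, "wz": 0}, {"x": 0.25, "y": 0, "z": 0.013, "wx": 0, "wy": 0, "wz": 0}, {"x": 0.3, "y": 0, "z": 0.013, "wx": 0, "wy": 0, "wz": 0}, {"x": 0.35, "y": 0, "z": 0.013, "wx": 0, "wy": 0, "wz": 0}, {"x": 0.4, "y": 0, "z": 0.013, "wx": 0, "wy": 0, "wz": 0}, {"x": 0.45, "y": 0, "z": 0.013, "wx": 0, "wy": 0, "wz": 0}, {"x": 0.49, "y": 0, "z": 0.013, "wx": 0, "wy": 0, "wz": 0}, {"x": 0.49, "y": 0, "z": 0.013, "wx": 0, "wy": 0, "wz": 0}]'

```text
t: 7.07
eef_pos: [0.596, 0.0251, 0.0082]
tool_rot: [0.004, 1.0, -0.015, -0.001]
contact_force: [1.5, 1.1, -1.3]
gripper_width: 0.344
```

```bash
python3 st.py "(.614,.025,.0085)"
```

```text
7.0667 pos [0.596  0.0251 0.0082] F [ 1.5  1.1 -1.3] yaw -1.7741578442477692 toolz [-0.0022 -0.0076 -1.    ]
[ 0.08988859 -0.00225051 -0.0016561 ]
```

jog_arm --plan '[{"x": 0.015, "y": 0, "z": 0, "wx": 0, "wy": 0, "wz": 0}, {"x": 0.03, "y": 0, "z": 0, "wx": 0, "wy": 0, "wz": 0}, {"x": 0.045, "y": 0, "z": 0, "wx": 0, "wy": 0, "wz": 0}, {"x": 0.045, "y": 0, "z": 0, "wx": 0, "wy": 0, "wz": 0}]'

```text
t: 7.4
eef_pos: [0.6057, 0.0249, 0.0082]
tool_rot: [0.004, 1.0, -0.015, -0.001]
contact_force: [0.2, 1.1, -0.6]
gripper_width: 0.348
```

jog_arm --plan '[{"x": 0.01, "y": 0, "z": 0, "wx": 0, "wy": 0, "wz": 0}, {"x": 0.02, "y": 0, "z": 0, "wx": 0, "wy": 0, "wz": 0}, {"x": 0.02, "y": 0, "z": 0, "wx": 0, "wy": 0, "wz": 0}]'

```text
t: 7.65
eef_pos: [0.6092, 0.0247, 0.008]
tool_rot: [0.004, 1.0, -0.015, -0.001]
contact_force: [-2.9, 0.0, 0.7]
gripper_width: 0.346
```

jog_arm --plan '[{"x": 0.01, "y": 0, "z": 0, "wx": 0, "wy": 0, "wz": 0}, {"x": 0.02, "y": 0, "z": 0, "wx": 0, "wy": 0, "wz": 0}, {"x": 0.02, "y": 0, "z": 0, "wx": 0, "wy": 0, "wz": 0}]'

```text
t: 7.9
eef_pos: [0.611, 0.0245, 0.0079]
tool_rot: [0.004, 1.0, -0.015, -0.003]
contact_force: [-8.8, 0.4, 7.1]
gripper_width: 0.347
```

jog_arm --plan '[{"x": 0.01, "y": 0, "z": 0, "wx": 0, "wy": 0, "wz": 0}, {"x": 0.02, "y": 0, "z": 0, "wx": 0, "wy": 0, "wz": 0}, {"x": 0.025, "y": 0, "z": 0, "wx": 0, "wy": 0, "wz": 0}, {"x": 0.025, "y": 0, "z": 0, "wx": 0, "wy": 0, "wz": 0}]'

```text
t: 8.23
eef_pos: [0.6127, 0.0245, 0.008]
tool_rot: [0.005, 1.0, -0.015, -0.007]
contact_force: [-12.7, 0.5, 12.8]
gripper_width: 0.345
```

jog_arm --plan '[{"x": 0.01, "y": 0, "z": 0, "wx": 0, "wy": 0, "wz": 0}, {"x": 0.02, "y": 0, "z": 0, "wx": 0, "wy": 0, "wz": 0}, {"x": 0.025, "y": 0, "z": 0, "wx": 0, "wy": 0, "wz": 0}, {"x": 0.025, "y": 0, "z": 0, "wx": 0, "wy": 0, "wz": 0}]'

```text
t: 8.57
eef_pos: [0.6138, 0.025, 0.0079]
tool_rot: [0.005, 1.0, -0.015, -0.01]
contact_force: [-15.8, 2.1, 13.0]
gripper_width: 0.346
```

Run:
```python
from h import *
a=shot('scene','s4');b=shot('side','d4')
f=lambda i,x,y,w,h:cv2.resize(i[y:y+h,x:x+w],(400,300),interpolation=cv2.INTER_CUBIC)
cv2.imwrite('pics/c4.png',np.hstack([f(a,220,160,140,105),f(b,300,150,160,120)])[:,:,::-1])
```

```text
(no output)
```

View pics/c4.png

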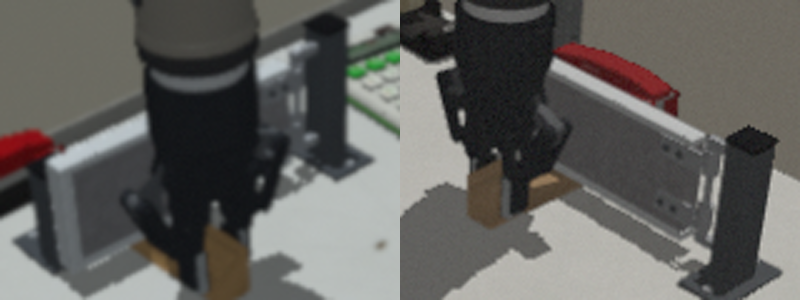

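The crops show the gate flush against its stop post (left crop, about (55,170)) with the wedge beneath it and 16 N on the tool. I'll drive a few mm further.

jog_arm --plan '[{"x": 0.015, "y": 0, "z": 0, "wx": 0, "wy": 0, "wz": 0}, {"x": 0.03, "y": 0, "z": 0, "wx": 0, "wy": 0, "wz": 0}, {"x": 0.035, "y": 0, "z": 0, "wx": 0, "wy": 0, "wz": 0}, {"x": 0.035, "y": 0, "z": 0, "wx": 0, "wy": 0, "wz": 0}]'

```text
t: 9.0
eef_pos: [0.6156, 0.0254, 0.0078]
tool_rot: [0.005, 1.0, -0.015, -0.015]
contact_force: [-20.1, 0.5, 16.7]
gripper_width: 0.344
```

```bash
python3 st.py "(.614,.025,.0085)"
```

```text
9.0 pos [0.6156 0.0254 0.0078] F [-20.1   0.5  16.7] yaw -1.6874876547481112 toolz [-0.0307 -0.0098 -0.9995]
[-0.007858    0.00238597 -0.003042  ]
```

jog_arm --plan '[{"x": 0, "y": 0, "z": 0, "wx": 0, "wy": 0, "wz": 0}, {"x": 0, "y": 0, "z": 0, "wx": 0, "wy": 0, "wz": 0}, {"x": 0, "y": 0, "z": 0, "wx": 0, "wy": 0, "wz": 0}, {"x": 0, "y": 0, "z": 0, "wx": 0, "wy": 0, "wz": 0}, {"x": 0, "y": 0, "z": 0, "wx": 0, "wy": 0, "wz": 0}, {"x": 0, "y": 0, "z": 0, "wx": 0, "wy": 0, "wz": 0}]' --hand 0.5

```text
t: 9.5
eef_pos: [0.616, 0.0253, 0.0078]
tool_rot: [0.005, 1.0, -0.015, -0.015]
contact_force: [0.3, -0.7, 0.1]
gripper_width: 0.753
```

```bash
python3 st.py "(.6,.025,.2)"
```

```text
9.5 pos [0.616  0.0253 0.0078] F [ 0.3 -0.7  0.1] yaw -1.7026497334827153 toolz [-0.0301 -0.0098 -0.9995]
[-0.1087202   0.0141103  -0.95795801]
```

Released with no load on the tool. I'll lift straight up, back off and look.

jog_arm --plan '[{"x": 0, "y": 0, "z": -0.1, "wx": 0, "wy": 0, "wz": 0}, {"x": -0.02, "y": 0, "z": -0.25, "wx": 0, "wy": 0, "wz": 0}, {"x": -0.1, "y": 0, "z": -0.45, "wx": 0, "wy": 0, "wz": 0}, {"x": -0.3, "y": 0, "z": -0.6, "wx": 0, "wy": 0, "wz": 0}, {"x": -0.5, "y": 0, "z": -0.8, "wx": 0, "wy": 0, "wz": 0}, {"x": -0.7, "y": 0, "z": -1, "wx": 0, "wy": 0, "wz": 0}, {"x": -0.8, "y": 0, "z": -1, "wx": 0, "wy": 0, "wz": 0}, {"x": -0.8, "y": 0, "z": -1, "wx": 0, "wy": 0, "wz": 0}]'

```text
t: 10.17
eef_pos: [0.4597, 0.0323, 0.2155]
tool_rot: [0.005, 1.0, -0.014, -0.014]
contact_force: [0.0, -0.1, -0.4]
gripper_width: 0.754
```

Run:
```python
from h import *
a=shot('scene','s5');b=shot('side','d5');w=shot('wrist','w5')
for c in('scene','side','wrist'):
    for r in finder.place_of(c,'wedge_heel')[:2]: print(c,round(r['confidence'],2),np.round(r['location']),np.round(onz(c,r['location'],.02),3))
# gate free-end mid, expected if shut (psi=-1.6deg), at top centre; thin end visible? 
f=lambda i,x,y,w,h:cv2.resize(i[y:y+h,x:x+w],(400,300),interpolation=cv2.INTER_CUBIC)
cv2.imwrite('pics/c5.png',np.vstack([np.hstack([f(a,220,160,140,105),f(b,300,150,160,120)]),np.hstack([cv2.resize(w,(400,300)),f(w,200,0,200,150)])])[:,:,::-1])
print(monitor.get_obs()['contact_force'])
```

```text
scene 0.97 [292. 251.] [0.62  0.025 0.02 ]
scene 0.76 [410. 255.] [ 0.443 -0.139  0.02 ]
side 0.87 [340. 305.] [ 0.452 -0.149  0.02 ]
side 0.57 [340. 228.] [0.614 0.021 0.02 ]
wrist 0.65 [532. 194.] [ 0.455 -0.14   0.02 ]
[-0.27451343 -0.52330532  0.06576757]
```

View pics/c5.png

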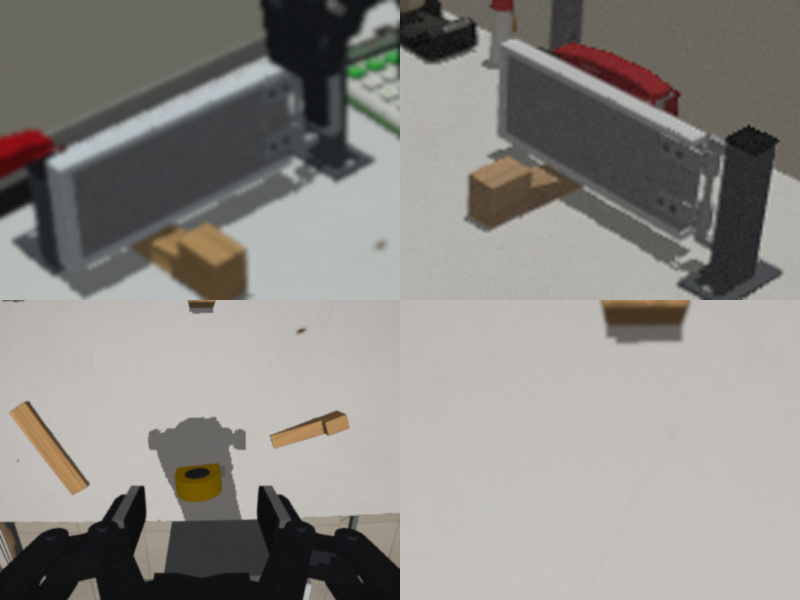

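The crops show the gate flush with its stop post. The wedge lies flat and square beneath the outer half, with its heel at about (0.617, 0.023), and the strip is undisturbed. Handing in.

```bash
python3 -c "
from h import *
print(bot.hand_in(), monitor.get_obs()['t'])"
```

```text
the job is handed in; nothing more can be done
the job is handed in; nothing more can be done
```

I gripped the larger wedge by its heel and drove it square under the outer half of the gate from the robot's side. I then let go and handed the job in, about 10 s into the 42 s allowed. No verdict was reported.

**Drive:** the wedge met the gate at about x = 0.607. I pushed it roughly 9 mm further, to about 20 N on the wrist. That is slightly above the 12–18 N quoted.

**Last checks:**
- The pictures show the gate flush on its stop post and the wedge flat.
- Two cameras put the heel at about (0.617, 0.023), roughly 66 mm before the gate's mid-plane and 150 mm from the hinge. They differed by 4–6 mm.
- The wedge was set within about 1° of square, judged by the measured frame yaw of about -1.6°.
- The heel was still where I released it, and the hand was clear with no load on it.
- The strip did not appear to have moved.

**Not confirmed:**
- I could not measure the remaining force between wedge and gate. I infer it from the drive force and the lack of spring-back.
- The tool had leaned about 1.7° under load before release.
- The hinge position was only known to about 5 mm.

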